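Fit the missing size into the carton row

TASK

The grey stock tray holds a tightly packed row of part cartons standing in order of height, with one size missing in the middle of the row. Push the row apart at that place, sliding the shorter cartons along towards the free end of the tray, then take the loose carton of the missing size from the bench and stand it in the space: upright, square with the row and right down on the tray floor, with its two neighbours still standing upright in the tray on either side of it.

Things in the scene. Friction and masses are not known exactly. Their poses are not given: they have to be found in the camera images.
- loose_c (a point): Centre (half-way up) of the loose carton of the missing size: a white card box with a red band round its top, standing upright on the bench; 55 mm along its x, 36 mm along its y, 85 mm high (z), about 0.18 kg. x, y are the box's own axes, z up. Two other loose cartons of the same look and footprint (115 mm and 55 mm high) stand on the bench with it and are not wanted; the three swap places from run to run.
- taller_c (a point): Centre (half-way up) of the next taller carton, in the row: 55 mm along x, 36 mm along y, 100 mm high, about 0.21 kg; axes parallel to the tray's. It stands on the tray floor. On its +y side stands a 115 mm carton, then the tray's +y end plate (2 to 10 mm away). The missing carton belongs on its -y side.
- shorter_c (a point): Centre (half-way up) of the next shorter carton, in the row: 55 mm along x, 36 mm along y, 70 mm high, about 0.15 kg; axes parallel to the tray's. At the start its +y face all but touches the taller one (0.5 mm); on its -y side stands a 55 mm high carton of the same footprint (0.12 kg), then 68 to 76 mm of free tray. It slides on the tray floor, also when gripped, and pushes the 55 mm carton before it.
- tray: Fixed grey steel tray; origin at the centre of its underside on the bench, z up, the row runs along its y (tallest carton at +y, free space at -y). Inside 75 mm (x) by 224 mm (y); floor 4 mm thick; lips along the two long sides 18 mm high above the bench and 4 mm thick; end plates 60 mm high, 4 mm thick. The cartons stand midway between the lips.
Mind the look-alikes: they are no part of the job. Of the things shaped like the tray, the grey one is meant. Leave any blue look-alike of the part that bears shorter_c alone.

How it is judged (in metres and radians):
On the way:
1. the taller and the shorter neighbour have been pushed apart: a gap wider than the missing carton, at least 38 mm, is open between them (y of taller_c in the frame of shorter_c above 0.074 m), for 0.2 s.
At the end, for the whole second after the job is handed in: The 85 mm carton stands in the tray between its taller and shorter neighbours (30 to 85 mm from each, centre to centre), on the floor within about 5 mm, upright within 10 and square within 15 degrees; both neighbours stand upright (10 degrees) on the tray floor (y of loose_c in the frame of shorter_c between 0.03 and 0.085 m and y of loose_c in the frame of taller_c between -0.085 and -0.03 m and x of loose_c in the frame of tray between -0.02 and 0.02 m and z of loose_c in the frame of tray between 0.041 and 0.052 m and angle between each of loose_c, taller_c, shorter_c's own z axis and vertical below 0.18 rad and angle between the y axis of loose_c and the y axis of tray, either way round below 0.26 rad and x of taller_c in the frame of tray between -0.02 and 0.02 m and z of taller_c in the frame of tray below 0.06 m and x of shorter_c in the frame of tray between -0.02 and 0.02 m and z of shorter_c in the frame of tray below 0.045 m); the robot touches nothing.
It also fails if it takes over 53 s, if anything falls off the work surface, if the arm or the gripper's body presses on something with over 40 N, if the wrist force passes 120 N, or if a joint passes its speed limit or range.

ROBOT

A 6-joint arm with a two-finger parallel gripper is mounted at the origin on the work surface. World frame = base frame: x ahead of the robot, y to its left, z up, the work surface at z = 0. Lengths are in mm, angles in degrees, forces in N, time in s.
With the tool pointing down it reaches from about 375 to 925 mm from the base axis. Payload 5.7 kg.
Tool frame: the origin (TCP) lies on the centre line of the jaws, within the pads' length; the fingertips stand 8 mm ahead of it and the grasp point (between the pads) lies 11 mm behind it; z points along the fingers, x is the direction in which the jaws open and shut, and the axes are right-handed (so a half turn about z gives the same grasp; the last joint's range is limited). The gripper opens to 85 mm and grips with 20 to 120 N. Pads are 22 mm wide; open, the fingers measure 114 mm over their backs; the gripper's body (76 mm by 85 mm) begins 54 mm behind the grasp point. The pads swing forward as they close: fully open they stand 13 mm farther back than shut.
Start: joints at [68.807, 20.558, 86.54, -0, 72.909, -6.595], TCP at [151.226, 580.599, 239.267] pointing down, gripper open.
Joint ranges: [-170.27, 170.27], [-57.76, 135], [12.27, 136.19], [-55.21, 235.2], [11.17, 155.16], [-170.74, 170.74]. Speed limits (degrees/s): [136.94, 136.94, 180, 180, 180, 180].

INTERFACE

Orientations are given as a 3x3 rotation matrix whose columns are the frame's x, y, z axes.
In Python, from workcell import arm gives the robot as it stands. The module is installed in compiled form; this text tells all that it offers.
- The arm moves only by the tool apply_moves, never from a script. Its argument "rows" is a list of rows, each an object with "hand": the closure, from -1 (fully open) to 1 (shut); "translation": the shift along the world's x, y, z in mm, a list of three; "rotation": the turn, a rotation vector about the world's x, y, z in degrees, a list of three. In form: [{"hand": hand, "translation": [tx, ty, tz], "rotation": [ax, ay, az]}, ...]. A call has 1 to 8 rows; each row shifts and turns the commanded pose from where the row before left it; what a row does not reach is not made up. A row lasts 1/12 s, in which the tool goes at most 41.7 mm and 7.16 degrees, less where a joint would pass 70% of its speed; a pose out of reach is approached as far as the arm can. A call with a gripper value outside its range is refused whole. The fingers move at their own pace and stop on an object; the grip force is fixed at half the most. Time passes only in rows, so rows that do not move let the fingers close. It gives the time, the measured TCP pose, the force and the opening at its end, in the units of the state.
- arm.sense(): the state, without advancing time (a new reading comes with each control period).
- arm.read_camera(name): name is "scene" or "top"; returns (picture, depth): 420x560x3 uint8, red, green, blue; 420x560 float32, mm along the optical axis (not along the pixel's ray), 0 where there is no reading.
- arm.camera_info(name): a dict with "K" (3x3 intrinsics, pixels), "R" (3x3) and "t" (3): a world point X has camera coordinates R X + t. Camera axes: x right, y down, z forward; pixel columns grow to the right and rows downward; lengths in mm; the calibration is good to about 2 mm. A picture is of the moment at which its call begins. camera_info takes no time and is no camera call.
- arm.sign_off(): hands the job in, once; it reports no verdict.
The state is a dict: "t": time; "joint_positions": joint angles; "qvel": joint speeds; "effort": joint torques, N m; "tcp_pos": TCP position; "ee_rot": TCP orientation; "wrist_force": force on the tool from outside, world axes, zero at the start; "moment": the same for the moment, N m; "gripper_width": finger opening in mm.
Only numpy, scipy, OpenCV 4.12 (cv2) and the standard library are available. Lean on these libraries where they do the work, as an engineer would, in place of code of your own. Each camera call takes 0.05 s, during which the arm holds its last target. There are 200 camera calls.

## Working session

There is one attempt and no reset: what is moved stays moved. The work goes in short steps, Python scripts to look and compute and a tool call to move; the robot and the scene stay as the last step left them, time stands still between calls to the robot, and variables do not carry over. Pictures are saved under pics/ and viewed, about 8 in all and at most 12, crops included, and the job is handed in when it is done.

Besides the shell and the picture viewer there is one more tool, called after "Call:" as name(argument=value, ...) on one line, values as JSON. apply_moves: Moves the arm, as the interface text tells. Its arguments: {"type":"object","properties":{"rows":{"type":"array","items":{"type":"object","properties":{"hand":{"type":"number"},"translation":{"type":"array","items":{"type":"number"}},"rotation":{"type":"array","items":{"type":"number"}}}}}},"required":["rows"]}

```bash
mkdir -p pics; cat > h.py <<'E'
from workcell import arm
import numpy as np, cv2
def shot(name,tag):
    im,d=arm.read_camera(name); np.savez(f'{tag}.npz',im=im,d=d); cv2.imwrite(f'pics/{tag}.png',im[:,:,::-1]); return im,d
def cloud(name,d):
    c=arm.camera_info(name);K,R,t=map(np.array,(c['K'],c['R'],c['t']))
    v,u=np.mgrid[:d.shape[0],:d.shape[1]]
    p=np.stack([(u-K[0,2])/K[0,0]*d,(v-K[1,2])/K[1,1]*d,d],-1)
    P=(p-t.reshape(3))@R; P[d==0]=np.nan; return P
E
python3 - <<'E'
from h import *
for n in('top','scene'):
    shot(n,n+'0'); print({k:np.round(v,3).tolist() for k,v in arm.camera_info(n).items()})
s=arm.sense();print({k:np.round(v,2).tolist() for k,v in s.items()})
E
```

```text
{'K': [[392.77, 0.0, 280.854], [0.0, 392.77, 208.943], [0.0, 0.0, 1.0]], 'R': [[0.003, -1.0, -0.01], [-0.991, -0.001, -0.136], [0.136, 0.011, -0.991]], 't': [-26.527, 554.813, 728.109]}
{'K': [[410.582, 0.0, 281.456], [0.0, 410.582, 200.696], [0.0, 0.0, 1.0]], 'R': [[-0.878, 0.478, 0.018], [0.335, 0.642, -0.689], [-0.341, -0.599, -0.724]], 't': [494.354, -104.919, 1096.147]}
{'t': 0.1, 'joint_positions': [68.81, 20.59, 86.59, -0.0, 72.91, -6.6], 'qvel': [-0.04, -0.11, -0.18, -0.0, -0.02, 0.08], 'effort': [0.0, -52.87, -27.93, 0.0, 0.0, 0.0], 'tcp_pos': [150.99, 580.04, 238.54], 'ee_rot': [[0.25, 0.97, -0.0], [0.97, -0.25, -0.0], [-0.0, -0.0, -1.0]], 'wrist_force': [0.57, -0.04, -0.97], 'moment': [0.01, -0.0, 0.04], 'gripper_width': 85.41}
```

View pics/top0.png

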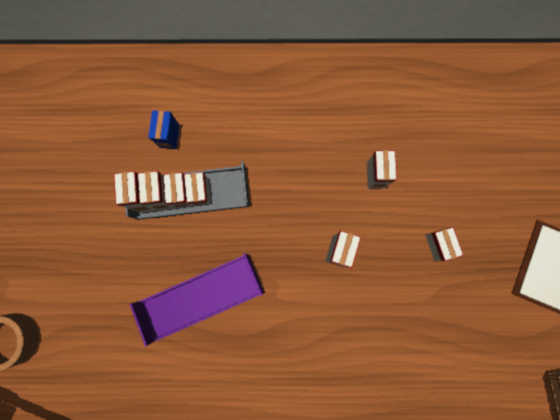

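View pics/scene0.png

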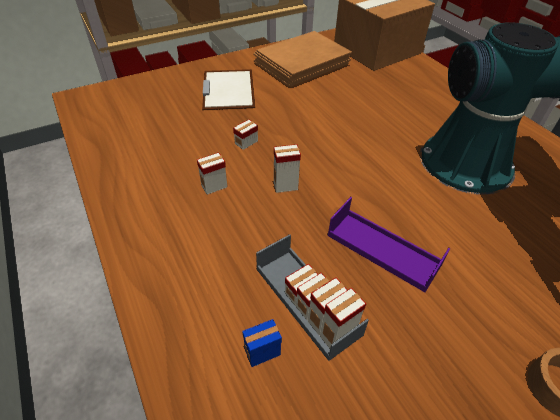

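The top view shows the grey tray row at (115–205, 187), tallest carton at left. The loose cartons are at (385,166), (346,249) and (448,244). The purple tray and the blue box are decoys. Next I measure them from depth.

```bash
cat >> h.py <<'E'
def tops(P,win,zmin=45):
    u0,u1,v0,v1=win
    Q=P[v0:v1,u0:u1]; z=Q[...,2]
    out=[]
    zz=np.nan_to_num(z)
    lab=np.zeros(z.shape,int)
    for h in (55,70,85,100,115,59,74,89,104,119):
        m=(abs(zz-h)<3.5).astype(np.uint8)
        n,l,st,_=cv2.connectedComponentsWithStats(m,connectivity=4)
        for i in range(1,n):
            if st[i,4]<150: continue
            p=Q[l==i]; r=cv2.minAreaRect(p[:,:2].astype(np.float32))
            out.append((h,st[i,4],np.round(np.median(p[:,2]),1),np.round(r[0],1).tolist(),np.round(r[1],1).tolist(),round(r[2],1)))
    return out
E
python3 - <<'E'
from h import *
d=np.load('top0.npz')['d']; P=cloud('top',d)
for w in [(320,480,130,280),(95,260,150,230),(140,190,100,150)]:
    print(w)
    for o in tops(P,w): print(o)
# tray end plates / lips
Q=P[155:225,105:260]; z=Q[...,2]
for lo,hi in((56,63),(14,21),(1.5,7)):
    m=(z>lo)&(z<hi); p=Q[m]; print(lo,len(p),np.nanmin(p,0).round(1),np.nanmax(p,0).round(1))
im=np.load('top0.npz')['im'][140:230,95:265]
cv2.imwrite('pics/c0.png',cv2.resize(im,None,fx=4.5,fy=4.5,interpolation=cv2.INTER_CUBIC)[:,:,::-1])
E
```

```text
(320, 480, 130, 280)
(55, np.int32(575), np.float64(54.0), [488.5, -340.1], [55.5, 38.1], 17.1)
(85, np.int32(594), np.float64(84.3), [632.0, -219.1], [55.9, 37.2], 0.5)
(115, np.int32(683), np.float64(114.2), [475.9, -137.9], [36.6, 55.5], 72.9)
(95, 260, 150, 230)
(100, np.int32(150), np.float64(102.5), [590.0, 201.5], [58.9, 20.0], 23.0)
(59, np.int32(564), np.float64(58.5), [595.9, 141.1], [56.4, 37.2], 6.8)
(74, np.int32(597), np.float64(73.5), [591.4, 177.6], [56.1, 38.0], 7.0)
(104, np.int32(654), np.float64(103.6), [587.0, 213.8], [56.3, 38.0], 6.1)
(119, np.int32(657), np.float64(118.5), [582.8, 249.8], [56.3, 37.6], 6.8)
(140, 190, 100, 150)
(70, np.int32(543), np.float64(69.7), [715.9, 210.5], [37.9, 56.5], 85.6)
56 705 [539.8  40.6  56. ] [646.7 271.6  62.9]
14 435 [539.   40.8  14. ] [646.3 269.   21. ]
1.5 1752 [528.3  19.3   1.5] [673.2 342.8   7. ]
```

View pics/c0.png

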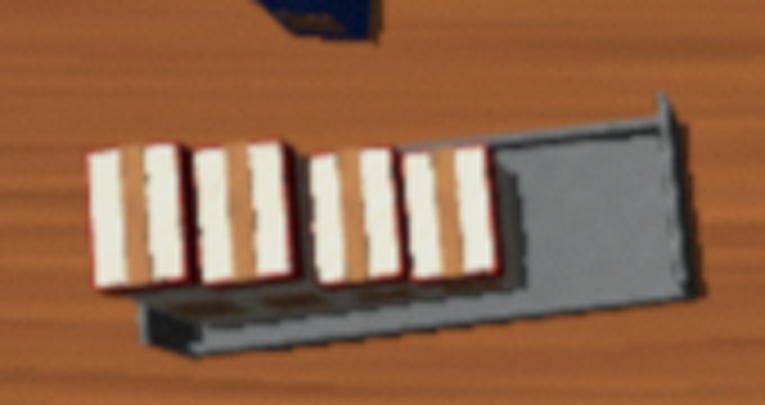

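Row and loose carton are measured. The tray y axis is yawed +6.9°. The 70 mm carton is at (591.4, 177.6) and the 85 mm loose one at (632, −219). I move above the 70 mm carton with the jaws along tray x.

Call:
apply_moves(rows=[{"hand": -1, "translation": [27.5, -25.2, 0], "rotation": [0, 0, -4.3]}, {"hand": -1, "translation": [27.5, -25.2, 0], "rotation": [0, 0, -4.3]}, {"hand": -1, "translation": [27.5, -25.2, 0], "rotation": [0, 0, -4.3]}, {"hand": -1, "translation": [27.5, -25.2, 0], "rotation": [0, 0, -4.3]}, {"hand": -1, "translation": [27.5, -25.2, 0], "rotation": [0, 0, -4.3]}, {"hand": -1, "translation": [27.5, -25.2, 0], "rotation": [0, 0, -4.3]}, {"hand": -1, "translation": [27.5, -25.2, 0], "rotation": [0, 0, -4.3]}, {"hand": -1, "translation": [27.5, -25.2, 0], "rotation": [0, 0, -4.3]}])

```text
t: 0.77
tcp_pos: [372.0, 377.4, 239.0]
ee_rot: [[0.757, 0.653, -0.001], [0.653, -0.757, -0.0], [-0.001, -0.0, -1.0]]
wrist_force: [-0.5, 0.2, -1.6]
gripper_width: 85.3
```

Call:
apply_moves(rows=[{"hand": -1, "translation": [27.5, -25.2, 0], "rotation": [0, 0, -4.3]}, {"hand": -1, "translation": [27.5, -25.2, 0], "rotation": [0, 0, -4.3]}, {"hand": -1, "translation": [27.5, -25.2, 0], "rotation": [0, 0, -4.3]}, {"hand": -1, "translation": [27.5, -25.2, 0], "rotation": [0, 0, -4.3]}, {"hand": -1, "translation": [27.5, -25.2, 0], "rotation": [0, 0, -4.3]}, {"hand": -1, "translation": [27.5, -25.2, 0], "rotation": [0, 0, -4.3]}, {"hand": -1, "translation": [27.5, -25.2, 0], "rotation": [0, 0, -4.3]}, {"hand": -1, "translation": [27.5, -25.2, 0], "rotation": [0, 0, -4.3]}])

```text
t: 1.43
tcp_pos: [592.1, 175.8, 238.8]
ee_rot: [[0.994, 0.111, -0.001], [0.111, -0.994, -0.0], [-0.001, -0.0, -1.0]]
wrist_force: [-0.5, 1.1, 0.1]
gripper_width: 85.5
```

Call:
apply_moves(rows=[{"hand": -1, "translation": [0, 0, 0], "rotation": [0, 0, 0]}, {"hand": -1, "translation": [0, 0, 0], "rotation": [0, 0, 0]}])

```text
t: 1.6
tcp_pos: [592.3, 175.7, 238.5]
ee_rot: [[0.994, 0.112, -0.001], [0.112, -0.994, -0.0], [-0.001, 0.0, -1.0]]
wrist_force: [-1.4, 0.9, -0.0]
gripper_width: 85.6
```

Call:
apply_moves(rows=[{"hand": -1, "translation": [-0.9, 1.9, -30], "rotation": [0, 0, 0.5]}, {"hand": -1, "translation": [0, 0, -30], "rotation": [0, 0, 0]}, {"hand": -1, "translation": [0, 0, -30], "rotation": [0, 0, 0]}, {"hand": -1, "translation": [0, 0, -30], "rotation": [0, 0, 0]}, {"hand": -1, "translation": [0, 0, -30], "rotation": [0, 0, 0]}, {"hand": -1, "translation": [0, 0, -20], "rotation": [0, 0, 0]}, {"hand": -1, "translation": [0, 0, -15], "rotation": [0, 0, 0]}, {"hand": -1, "translation": [0, 0, 0], "rotation": [0, 0, 0]}])

```text
t: 2.27
tcp_pos: [586.2, 179.8, 50.8]
ee_rot: [[0.992, 0.125, -0.008], [0.125, -0.992, -0.001], [-0.008, 0.0, -1.0]]
wrist_force: [-0.5, -0.0, 0.3]
gripper_width: 85.2
```

Call:
apply_moves(rows=[{"hand": 0, "translation": [0, 0, 0], "rotation": [0, 0, 0]}, {"hand": 0.3, "translation": [0, 0, 0], "rotation": [0, 0, 0]}, {"hand": 0.6, "translation": [0, 0, 0], "rotation": [0, 0, 0]}, {"hand": 1, "translation": [0, 0, 0], "rotation": [0, 0, 0]}, {"hand": 1, "translation": [0, 0, 0], "rotation": [0, 0, 0]}, {"hand": 1, "translation": [0, 0, 0], "rotation": [0, 0, 0]}, {"hand": 1, "translation": [0, 0, 0], "rotation": [0, 0, 0]}, {"hand": 1, "translation": [0, 0, 0], "rotation": [0, 0, 0]}])

```text
t: 2.93
tcp_pos: [591.4, 179.8, 56.0]
ee_rot: [[0.992, 0.124, 0.003], [0.124, -0.992, 0.001], [0.003, -0.001, -1.0]]
wrist_force: [-1.5, 1.7, 6.5]
gripper_width: 53.7
```

Call:
apply_moves(rows=[{"hand": 1, "translation": [0.42, -3.5, 0], "rotation": [0, 0, 0]}, {"hand": 1, "translation": [0.42, -3.5, 0], "rotation": [0, 0, 0]}, {"hand": 1, "translation": [0.42, -3.5, 0], "rotation": [0, 0, 0]}, {"hand": 1, "translation": [0.42, -3.5, 0], "rotation": [0, 0, 0]}, {"hand": 1, "translation": [0.42, -3.5, 0], "rotation": [0, 0, 0]}, {"hand": 1, "translation": [0.42, -3.5, 0], "rotation": [0, 0, 0]}, {"hand": 1, "translation": [0.42, -3.5, 0], "rotation": [0, 0, 0]}, {"hand": 1, "translation": [0.42, -3.5, 0], "rotation": [0, 0, 0]}])

```text
t: 3.6
tcp_pos: [595.7, 152.5, 56.2]
ee_rot: [[0.992, 0.123, 0.004], [0.123, -0.992, 0.002], [0.005, -0.002, -1.0]]
wrist_force: [2.0, -0.2, 0.6]
gripper_width: 53.7
```

Call:
apply_moves(rows=[{"hand": 1, "translation": [0.42, -3.5, 0], "rotation": [0, 0, 0]}, {"hand": 1, "translation": [0.42, -3.5, 0], "rotation": [0, 0, 0]}, {"hand": 1, "translation": [0.42, -3.5, 0], "rotation": [0, 0, 0]}, {"hand": 1, "translation": [0.42, -3.5, 0], "rotation": [0, 0, 0]}, {"hand": 1, "translation": [0.42, -3.5, 0], "rotation": [0, 0, 0]}, {"hand": 1, "translation": [0.42, -3.5, 0], "rotation": [0, 0, 0]}, {"hand": 1, "translation": [0.42, -3.5, 0], "rotation": [0, 0, 0]}, {"hand": 1, "translation": [0.42, -3.5, 0], "rotation": [0, 0, 0]}])

```text
t: 4.27
tcp_pos: [599.0, 124.4, 56.1]
ee_rot: [[0.992, 0.123, 0.004], [0.123, -0.992, 0.002], [0.005, -0.002, -1.0]]
wrist_force: [-0.0, 6.0, 14.2]
gripper_width: 54.2
```

Call:
apply_moves(rows=[{"hand": 1, "translation": [0, 0, 0], "rotation": [0, 0, 0]}, {"hand": 1, "translation": [0, 0, 0], "rotation": [0, 0, 0]}, {"hand": -1, "translation": [0, 0, 0], "rotation": [0, 0, 0]}, {"hand": -1, "translation": [0, 0, 0], "rotation": [0, 0, 0]}, {"hand": -1, "translation": [0, 0, 0], "rotation": [0, 0, 0]}, {"hand": -1, "translation": [0, 0, 0], "rotation": [0, 0, 0]}, {"hand": -1, "translation": [0, 0, 0], "rotation": [0, 0, 0]}, {"hand": -1, "translation": [0, 0, 0], "rotation": [0, 0, 0]}])

```text
t: 4.93
tcp_pos: [596.8, 123.2, 54.1]
ee_rot: [[0.992, 0.124, -0.001], [0.124, -0.992, -0.0], [-0.001, 0.0, -1.0]]
wrist_force: [0.2, 0.3, 0.4]
gripper_width: 85.5
```

Now raise straight up, then take a picture.

Call:
apply_moves(rows=[{"hand": -1, "translation": [0, 0, 10], "rotation": [0, 0, 0]}, {"hand": -1, "translation": [0, 0, 20], "rotation": [0, 0, 0]}, {"hand": -1, "translation": [0, 0, 30], "rotation": [0, 0, 0]}, {"hand": -1, "translation": [0, 0, 30], "rotation": [0, 0, 0]}, {"hand": -1, "translation": [0, 0, 30], "rotation": [0, 0, 0]}, {"hand": -1, "translation": [0, 0, 30], "rotation": [0, 0, 0]}, {"hand": -1, "translation": [0, -20, 20], "rotation": [0, 0, 0]}, {"hand": -1, "translation": [4.0, -30, 0], "rotation": [0, 0, -0.7]}])

```text
t: 5.6
tcp_pos: [603.5, 75.1, 230.5]
ee_rot: [[0.993, 0.115, 0.009], [0.115, -0.993, 0.001], [0.009, -0.0, -1.0]]
wrist_force: [0.0, -0.9, 0.4]
gripper_width: 85.5
```

Call:
apply_moves(rows=[{"hand": -1, "translation": [4.0, -36, 0], "rotation": [0, 0, -0.8]}, {"hand": -1, "translation": [4.0, -36, 0], "rotation": [0, 0, -0.8]}, {"hand": -1, "translation": [4.0, -36, 0], "rotation": [0, 0, -0.8]}, {"hand": -1, "translation": [4.0, -36, 0], "rotation": [0, 0, -0.8]}, {"hand": -1, "translation": [4.0, -36, 0], "rotation": [0, 0, -0.8]}, {"hand": -1, "translation": [4.0, -36, 0], "rotation": [0, 0, -0.8]}, {"hand": -1, "translation": [4.0, -36, 0], "rotation": [0, 0, -0.8]}, {"hand": -1, "translation": [3.0, -36, 0], "rotation": [0, 0, -0.8]}])

```text
t: 6.27
tcp_pos: [632.0, -216.5, 225.1]
ee_rot: [[1.0, -0.001, 0.0], [-0.001, -1.0, -0.0], [0.0, 0.0, -1.0]]
wrist_force: [1.0, 0.5, -0.7]
gripper_width: 85.6
```

```bash
python3 - <<'E'
from h import *
im,d=shot('top','top1'); P=cloud('top',d)
for w in [(95,260,150,230),(320,480,130,280)]:
    for o in tops(P,w): print(o)
s=arm.sense();print({k:np.round(s[k],2).tolist() for k in('t','tcp_pos','ee_rot')})
E
```

```text
(59, np.int32(548), np.float64(58.6), [607.0, 85.6], [56.9, 36.6], 7.1)
(74, np.int32(568), np.float64(73.4), [601.7, 121.3], [56.3, 36.9], 7.2)
(104, np.int32(655), np.float64(103.6), [587.3, 213.9], [56.4, 37.8], 6.9)
(119, np.int32(656), np.float64(118.4), [582.9, 250.0], [56.1, 38.0], 6.7)
(85, np.int32(439), np.float64(84.5), [632.0, -218.4], [36.2, 56.2], 89.4)
(115, np.int32(683), np.float64(114.2), [476.0, -137.8], [36.9, 55.5], 72.8)
{'t': 6.32, 'tcp_pos': [632.75, -224.1, 225.12], 'ee_rot': [[1.0, -0.0, 0.0], [-0.0, -1.0, -0.01], [0.0, 0.01, -1.0]]}
```

View pics/top1.png

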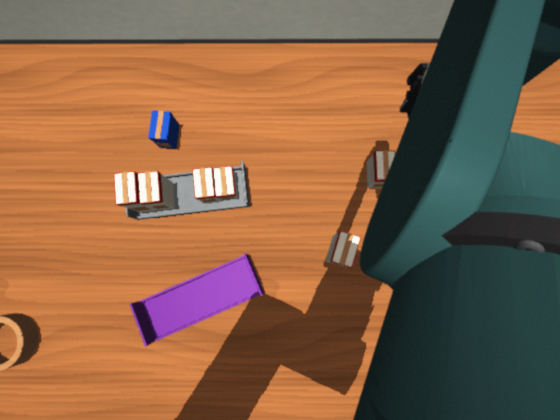

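Gap is open (centres 93.7 mm apart, all upright). Now settle over the 85 mm carton and descend.

Call:
apply_moves(rows=[{"hand": -1, "translation": [0, 0, -20], "rotation": [0, 0, 0]}, {"hand": -1, "translation": [0, 0, -20], "rotation": [0, 0, 0]}, {"hand": -1, "translation": [0, 0, 0], "rotation": [0, 0, 0]}, {"hand": -1, "translation": [0, 0, 0], "rotation": [0, 0, 0]}])

```text
t: 6.65
tcp_pos: [631.0, -214.2, 183.7]
ee_rot: [[1.0, -0.0, -0.003], [-0.0, -1.0, 0.001], [-0.003, -0.001, -1.0]]
wrist_force: [0.3, -0.4, 0.8]
gripper_width: 85.1
```

Call:
apply_moves(rows=[{"hand": -1, "translation": [0.5, -4.5, -20], "rotation": [0, 0, 0]}, {"hand": -1, "translation": [0, 0, -30], "rotation": [0, 0, 0]}, {"hand": -1, "translation": [0, 0, -30], "rotation": [0, 0, 0]}, {"hand": -1, "translation": [0, 0, -25], "rotation": [0, 0, 0]}, {"hand": -1, "translation": [0, 0, -18], "rotation": [0, 0, 0]}, {"hand": -1, "translation": [0, 0, -10], "rotation": [0, 0, 0]}, {"hand": -1, "translation": [0, 0, 0], "rotation": [0, 0, 0]}, {"hand": -1, "translation": [0, 0, 0], "rotation": [0, 0, 0]}])

```text
t: 7.32
tcp_pos: [633.4, -219.3, 52.4]
ee_rot: [[1.0, 0.0, 0.001], [0.0, -1.0, -0.0], [0.001, 0.0, -1.0]]
wrist_force: [0.7, 0.2, 0.7]
gripper_width: 85.3
```

Call:
apply_moves(rows=[{"hand": 0, "translation": [0, 0, 0], "rotation": [0, 0, 0]}, {"hand": 0.3, "translation": [0, 0, 0], "rotation": [0, 0, 0]}, {"hand": 0.6, "translation": [0, 0, 0], "rotation": [0, 0, 0]}, {"hand": 1, "translation": [0, 0, 0], "rotation": [0, 0, 0]}, {"hand": 1, "translation": [0, 0, 0], "rotation": [0, 0, 0]}, {"hand": 1, "translation": [0, 0, 0], "rotation": [0, 0, 0]}, {"hand": 1, "translation": [0, 0, 0], "rotation": [0, 0, 0]}, {"hand": 1, "translation": [0, 0, 0], "rotation": [0, 0, 0]}])

```text
t: 7.98
tcp_pos: [633.7, -219.8, 53.2]
ee_rot: [[1.0, 0.0, 0.003], [0.0, -1.0, -0.001], [0.003, 0.001, -1.0]]
wrist_force: [-0.4, -0.0, 6.1]
gripper_width: 54.3
```

Call:
apply_moves(rows=[{"hand": 1, "translation": [0, 0, 10], "rotation": [0, 0, 0]}, {"hand": 1, "translation": [0, 0, 25], "rotation": [0, 0, 0]}, {"hand": 1, "translation": [0, 0, 30], "rotation": [0, 0, 0]}, {"hand": 1, "translation": [0, 0, 30], "rotation": [0, 0, 0]}, {"hand": 1, "translation": [0, 0, 30], "rotation": [0, 0, 0]}, {"hand": 1, "translation": [0, 0, 25], "rotation": [0, 0, 0]}, {"hand": 1, "translation": [-1.2, 10, 0], "rotation": [0, 0, 0.2]}, {"hand": 1, "translation": [-2, 20, 0], "rotation": [0, 0, 0.4]}])

```text
t: 8.65
tcp_pos: [630.9, -191.3, 204.4]
ee_rot: [[1.0, 0.009, 0.005], [0.009, -1.0, -0.003], [0.005, 0.003, -1.0]]
wrist_force: [0.4, 1.0, -1.9]
gripper_width: 54.3
```

Call:
apply_moves(rows=[{"hand": 1, "translation": [-2.5, 25, 0], "rotation": [0, 0, 0.45]}, {"hand": 1, "translation": [-2.5, 25, 0], "rotation": [0, 0, 0.45]}, {"hand": 1, "translation": [-2.5, 25, 0], "rotation": [0, 0, 0.45]}, {"hand": 1, "translation": [-2.5, 25, 0], "rotation": [0, 0, 0.45]}, {"hand": 1, "translation": [-2.5, 25, 0], "rotation": [0, 0, 0.45]}, {"hand": 1, "translation": [-2.5, 25, 0], "rotation": [0, 0, 0.45]}, {"hand": 1, "translation": [-2.5, 25, 0], "rotation": [0, 0, 0.45]}, {"hand": 1, "translation": [-2.5, 25, 0], "rotation": [0, 0, 0.45]}])

```text
t: 9.32
tcp_pos: [608.3, 12.4, 201.1]
ee_rot: [[0.997, 0.074, -0.001], [0.074, -0.997, 0.0], [-0.001, -0.0, -1.0]]
wrist_force: [0.5, 0.5, -1.3]
gripper_width: 54.3
```

Call:
apply_moves(rows=[{"hand": 1, "translation": [-2.5, 25, 0], "rotation": [0, 0, 0.45]}, {"hand": 1, "translation": [-2.5, 25, 0], "rotation": [0, 0, 0.45]}, {"hand": 1, "translation": [-2.5, 25, 0], "rotation": [0, 0, 0.45]}, {"hand": 1, "translation": [-2.5, 25, 0], "rotation": [0, 0, 0.45]}, {"hand": 1, "translation": [-2.5, 25, 0], "rotation": [0, 0, 0.45]}, {"hand": 1, "translation": [-2.5, 20, 0], "rotation": [0, 0, 0.45]}, {"hand": 1, "translation": [-1, 12, 0], "rotation": [0, 0, 0.3]}, {"hand": 1, "translation": [0, 0, 0], "rotation": [0, 0, 0]}])

```text
t: 9.98
tcp_pos: [592.4, 170.3, 201.2]
ee_rot: [[0.992, 0.128, -0.001], [0.128, -0.992, 0.001], [-0.001, -0.001, -1.0]]
wrist_force: [0.3, 0.7, -1.8]
gripper_width: 54.4
```

Call:
apply_moves(rows=[{"hand": 1, "translation": [0, 0, 0], "rotation": [0, 0, 0]}, {"hand": 1, "translation": [0, 0, 0], "rotation": [0, 0, 0]}, {"hand": 1, "translation": [0, 0, 0], "rotation": [0, 0, 0]}])

```text
t: 10.23
tcp_pos: [593.4, 166.7, 201.2]
ee_rot: [[0.992, 0.124, -0.0], [0.124, -0.992, -0.0], [-0.0, 0.0, -1.0]]
wrist_force: [-0.4, -0.7, -1.1]
gripper_width: 54.0
```

```bash
python3 - <<'E'
from h import *
im,d=shot('scene','scene1')
s=arm.sense();print({k:np.round(s[k],2).tolist() for k in('t','tcp_pos','ee_rot','wrist_force','gripper_width')})
E
```

```text
{'t': 10.28, 'tcp_pos': [593.48, 166.66, 201.23], 'ee_rot': [[0.99, 0.12, -0.0], [0.12, -0.99, -0.0], [-0.0, 0.0, -1.0]], 'wrist_force': [-0.53, 1.03, -1.93], 'gripper_width': 54.3}
```

View pics/scene1.png

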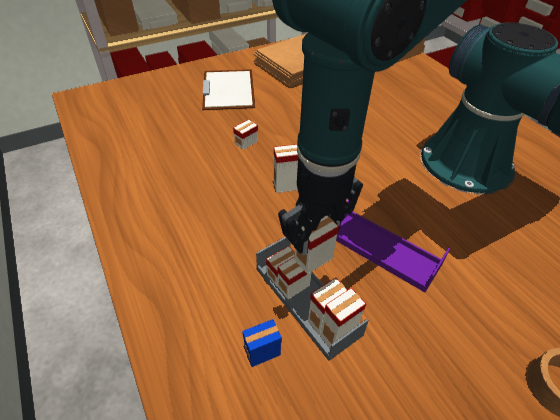

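The picture shows the carton held upright at about (320,240) over the open gap at (310,285). Next I lower it.

Call:
apply_moves(rows=[{"hand": 1, "translation": [0.5, 1, -15], "rotation": [0, 0, 0]}, {"hand": 1, "translation": [0, 0, -25], "rotation": [0, 0, 0]}, {"hand": 1, "translation": [0, 0, -25], "rotation": [0, 0, 0]}, {"hand": 1, "translation": [0, 0, -25], "rotation": [0, 0, 0]}, {"hand": 1, "translation": [0, 0, -20], "rotation": [0, 0, 0]}, {"hand": 1, "translation": [0, 0, -15], "rotation": [0, 0, 0]}, {"hand": 1, "translation": [0, 0, -10], "rotation": [0, 0, 0]}, {"hand": 1, "translation": [0, 0, 0], "rotation": [0, 0, 0]}])

```text
t: 10.95
tcp_pos: [592.5, 167.7, 64.1]
ee_rot: [[0.992, 0.124, -0.004], [0.124, -0.992, -0.001], [-0.004, 0.0, -1.0]]
wrist_force: [0.0, -1.7, -2.4]
gripper_width: 54.3
```

Call:
apply_moves(rows=[{"hand": 1, "translation": [0, 0, -3], "rotation": [0, 0, 0]}, {"hand": 1, "translation": [0, 0, -2], "rotation": [0, 0, 0]}, {"hand": 1, "translation": [0, 0, -1], "rotation": [0, 0, 0]}, {"hand": 1, "translation": [0, 0, 0], "rotation": [0, 0, 0]}, {"hand": 1, "translation": [0, 0, 0], "rotation": [0, 0, 0]}])

```text
t: 11.37
tcp_pos: [594.3, 168.9, 61.0]
ee_rot: [[0.992, 0.125, 0.001], [0.125, -0.992, 0.0], [0.001, -0.0, -1.0]]
wrist_force: [-0.1, 0.1, -1.1]
gripper_width: 53.9
```

Call:
apply_moves(rows=[{"hand": 1, "translation": [0, -0.5, -1.5], "rotation": [0, 0, 0]}, {"hand": 1, "translation": [0, 0, -1.5], "rotation": [0, 0, 0]}, {"hand": 1, "translation": [0, 0, 0], "rotation": [0, 0, 0]}, {"hand": 1, "translation": [0, 0, 0], "rotation": [0, 0, 0]}, {"hand": 1, "translation": [0, 0, 0], "rotation": [0, 0, 0]}])

```text
t: 11.78
tcp_pos: [593.8, 168.3, 57.3]
ee_rot: [[0.992, 0.125, -0.0], [0.125, -0.992, -0.0], [-0.0, 0.0, -1.0]]
wrist_force: [0.1, -0.4, -1.6]
gripper_width: 54.6
```

Call:
apply_moves(rows=[{"hand": 1, "translation": [0, 0, -1], "rotation": [0, 0, 0]}, {"hand": 1, "translation": [0, 0, 0], "rotation": [0, 0, 0]}, {"hand": 1, "translation": [0, 0, 0], "rotation": [0, 0, 0]}])

```text
t: 12.03
tcp_pos: [593.9, 168.4, 57.2]
ee_rot: [[0.992, 0.125, 0.0], [0.125, -0.992, 0.0], [0.0, -0.0, -1.0]]
wrist_force: [-3.2, -0.4, 6.9]
gripper_width: 54.6
```

Contact with the floor (force now +7 N). Open, let it settle, then withdraw upward.

Call:
apply_moves(rows=[{"hand": 0.2, "translation": [0, 0, 0], "rotation": [0, 0, 0]}, {"hand": -0.3, "translation": [0, 0, 0], "rotation": [0, 0, 0]}, {"hand": -1, "translation": [0, 0, 0], "rotation": [0, 0, 0]}, {"hand": -1, "translation": [0, 0, 0], "rotation": [0, 0, 0]}, {"hand": -1, "translation": [0, 0, 0], "rotation": [0, 0, 0]}, {"hand": -1, "translation": [0, 0, 0], "rotation": [0, 0, 0]}, {"hand": -1, "translation": [0, 0, 0], "rotation": [0, 0, 0]}, {"hand": -1, "translation": [0, 0, 0], "rotation": [0, 0, 0]}])

```text
t: 12.7
tcp_pos: [593.8, 168.3, 56.2]
ee_rot: [[0.992, 0.125, -0.0], [0.125, -0.992, -0.0], [-0.0, -0.0, -1.0]]
wrist_force: [-0.2, 0.3, 1.1]
gripper_width: 85.2
```

Call:
apply_moves(rows=[{"hand": -1, "translation": [0, 0, 8], "rotation": [0, 0, 0]}, {"hand": -1, "translation": [0, 0, 15], "rotation": [0, 0, 0]}, {"hand": -1, "translation": [0, 0, 25], "rotation": [0, 0, 0]}, {"hand": -1, "translation": [0, 0, 30], "rotation": [0, 0, 0]}, {"hand": -1, "translation": [0, 0, 30], "rotation": [0, 0, 0]}, {"hand": -1, "translation": [0, 0, 30], "rotation": [0, 0, 0]}, {"hand": -1, "translation": [0, 0, 30], "rotation": [0, 0, 0]}, {"hand": -1, "translation": [0, -20, 10], "rotation": [0, 0, 0]}])

```text
t: 13.37
tcp_pos: [596.2, 151.1, 240.1]
ee_rot: [[0.992, 0.128, 0.008], [0.128, -0.992, 0.003], [0.008, -0.002, -1.0]]
wrist_force: [0.8, 0.2, -0.0]
gripper_width: 85.4
```

Call:
apply_moves(rows=[{"hand": -1, "translation": [0, -35, 0], "rotation": [0, 0, 0]}, {"hand": -1, "translation": [0, -35, 0], "rotation": [0, 0, 0]}, {"hand": -1, "translation": [0, -35, 0], "rotation": [0, 0, 0]}, {"hand": -1, "translation": [0, -35, 0], "rotation": [0, 0, 0]}, {"hand": -1, "translation": [0, -35, 0], "rotation": [0, 0, 0]}, {"hand": -1, "translation": [0, -35, 0], "rotation": [0, 0, 0]}, {"hand": -1, "translation": [0, -15, 0], "rotation": [0, 0, 0]}, {"hand": -1, "translation": [0, 0, 0], "rotation": [0, 0, 0]}])

```text
t: 14.03
tcp_pos: [594.0, -80.2, 234.9]
ee_rot: [[0.993, 0.122, 0.001], [0.122, -0.993, -0.001], [0.001, 0.001, -1.0]]
wrist_force: [-0.2, 0.6, 0.4]
gripper_width: 85.3
```

Call:
apply_moves(rows=[{"hand": -1, "translation": [0, 0, 0], "rotation": [0, 0, 0]}, {"hand": -1, "translation": [0, 0, 0], "rotation": [0, 0, 0]}, {"hand": -1, "translation": [0, 0, 0], "rotation": [0, 0, 0]}, {"hand": -1, "translation": [0, 0, 0], "rotation": [0, 0, 0]}])

```text
t: 14.37
tcp_pos: [593.8, -75.2, 234.3]
ee_rot: [[0.992, 0.127, -0.0], [0.127, -0.992, 0.0], [-0.0, -0.0, -1.0]]
wrist_force: [-0.7, -0.1, 0.4]
gripper_width: 85.4
```

```bash
python3 - <<'E'
from h import *
im,d=shot('top','top2'); P=cloud('top',d); T=tops(P,(95,260,150,230))
for o in T: print(o)
shot('scene','scene2')
C={o[0]:np.array(o[3]) for o in T if o[0] in(59,74,89,104,119) and o[1]>400}
y=C[119]-C[59]; y/=np.linalg.norm(y); x=np.array([y[1],-y[0]])
print('to shorter',(C[89]-C[74])@y,'to taller',(C[89]-C[104])@y,'x rel',{k:((v-C[119])@x).round(1) for k,v in C.items()})
E
```

```text
Traceback (most recent call last):
KeyError: 119
```

View pics/scene2.png

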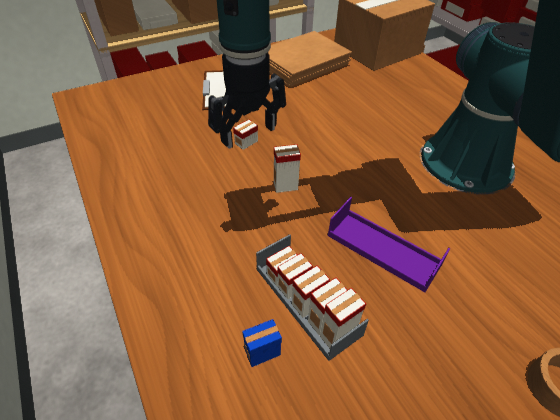

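The scene view shows all five cartons upright in descending order in the grey tray, (280,262) to (345,310). The arm blocks the top camera, so I check the numbers from the scene depth already saved.

```bash
python3 - <<'E'
from h import *
P=cloud('scene',np.load('scene2.npz')['d']); T=tops(P,(250,375,230,365))
for o in T: print(o)
C={o[0]:np.array(o[3]) for o in T if o[0] in(59,74,89,104,119) and o[1]>200}
y=C[119]-C[59]; y/=np.linalg.norm(y); x=np.array([y[1],-y[0]])
print('yaw',np.degrees(np.arctan2(-y[0],y[1])),'to shorter',(C[89]-C[74])@y,'to taller',(C[89]-C[104])@y,{k:((v-C[119])@x).round(1) for k,v in C.items()})
E
```

```text
(70, np.int32(648), np.float64(70.1), [714.1, 207.4], [38.5, 55.1], 85.1)
(59, np.int32(358), np.float64(59.0), [605.3, 90.9], [56.2, 54.3], 7.3)
(74, np.int32(519), np.float64(74.1), [600.2, 117.8], [56.4, 38.2], 7.1)
(89, np.int32(590), np.float64(89.1), [594.6, 165.3], [57.3, 37.9], 7.9)
(104, np.int32(577), np.float64(104.1), [583.9, 227.0], [56.5, 71.7], 7.2)
(119, np.int32(728), np.float64(119.0), [581.2, 247.0], [56.6, 37.6], 6.5)
yaw 8.77649937522648 to shorter 47.798275491014444 to taller -62.610168856387794 {59: np.float64(-0.0), 74: np.float64(-0.9), 89: np.float64(0.8), 104: np.float64(-0.4), 119: np.float64(0.0)}
```

```bash
python3 -c "
from workcell import arm
print(arm.sign_off(), arm.sense()['t'])"
```

```text
the job is handed in; nothing more can be done
the job is handed in; nothing more can be done
```

I gripped the 70 mm carton and slid it, with the 55 mm one ahead of it, 56 mm along the tray. That left neighbour centres 93.7 mm apart, a gap of about 58 mm. I then lowered the 85 mm carton into the space until it touched the floor, released it and backed clear. The job was handed in at about 14.5 s.

**Last checks, scene camera depth:**
- **Height:** all five cartons show the right top height. The 85 mm carton's top is at 89.1 mm, so it stands on the 4 mm floor.
- **Squareness:** it is yawed 7.9°, against about 7° for the row.
- **Position:** it is about 48 mm from the shorter neighbour. It is about 46–48 mm from the taller one, taking that carton's earlier measured position. It lies within about 1 mm of the row's line.
- **Uprightness:** the last scene picture shows all five cartons standing upright.

**Checks that failed or disagreed:**
- The last top-camera check failed because the arm blocked the view.
- The scene-camera fit of the 104 mm top (the taller neighbour) included a neighbouring side face. Its automatic 62.6 mm distance and 8.8° row yaw are therefore unreliable, and I used the earlier top-camera position instead. Nothing touched that carton after that measurement that I could see.

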